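# Find the through-drilled anchor block and bolt the locking pin in it

## Task

Only one of the four beech anchor blocks on the bench is drilled right through; the other three bores stop short inside, though all look alike. Take the steel locking pin with the red grip from its stand and probe the bores until you find the one where it goes fully home, collar down on the block, then turn its side handle clockwise (seen from above) under that block's brass keeper until it points straight at the keeper, and let go. Do not knock the green glass jar from its place.

Things in the scene. Friction and masses are not known exactly. Their poses are not given: they have to be found in the camera images.
- bore_a (a point): mouth of the 20 mm bore (2 mm chamfer, straight down), in the top of a fixed pale beech block spanning x -36 to 82, y -36 to 36, z -80 to 0 mm from here; z up, x towards the block's brass keeper. Black inside: the depth cannot be seen. In one block, a different one each time, it goes right through; in the others a hard floor lies 28, 40 or 52 mm down
- bore_b (a point): mouth of the 20 mm bore (2 mm chamfer, straight down), in the top of a fixed pale beech block spanning x -36 to 82, y -36 to 36, z -80 to 0 mm from here; z up, x towards the block's brass keeper. Black inside: the depth cannot be seen. In one block, a different one each time, it goes right through; in the others a hard floor lies 28, 40 or 52 mm down
- bore_c (a point): mouth of the 20 mm bore (2 mm chamfer, straight down), in the top of a fixed pale beech block spanning x -36 to 82, y -36 to 36, z -80 to 0 mm from here; z up, x towards the block's brass keeper. Black inside: the depth cannot be seen. In one block, a different one each time, it goes right through; in the others a hard floor lies 28, 40 or 52 mm down
- bore_d (a point): mouth of the 20 mm bore (2 mm chamfer, straight down), in the top of a fixed pale beech block spanning x -36 to 82, y -36 to 36, z -80 to 0 mm from here; z up, x towards the block's brass keeper. Black inside: the depth cannot be seen. In one block, a different one each time, it goes right through; in the others a hard floor lies 28, 40 or 52 mm down
- keeper_a (a point): point 50 mm along x from bore_a, 8 mm above the block's top, where the handle lies when home. Fixed brass hook, 16 mm along x, around it: stop post at y -18 to -6 mm, roof at y -18 to 14 mm, 17 to 24 mm above the block's top, open towards +y: the handle comes down clear of the roof, then turns in from +y, clockwise from above, to point along +x
- keeper_b (a point): point 50 mm along x from bore_b, 8 mm above the block's top, where the handle lies when home. Fixed brass hook, 16 mm along x, around it: stop post at y -18 to -6 mm, roof at y -18 to 14 mm, 17 to 24 mm above the block's top, open towards +y: the handle comes down clear of the roof, then turns in from +y, clockwise from above, to point along +x
- keeper_c (a point): point 50 mm along x from bore_c, 8 mm above the block's top, where the handle lies when home. Fixed brass hook, 16 mm along x, around it: stop post at y -18 to -6 mm, roof at y -18 to 14 mm, 17 to 24 mm above the block's top, open towards +y: the handle comes down clear of the roof, then turns in from +y, clockwise from above, to point along +x
- keeper_d (a point): point 50 mm along x from bore_d, 8 mm above the block's top, where the handle lies when home. Fixed brass hook, 16 mm along x, around it: stop post at y -18 to -6 mm, roof at y -18 to 14 mm, 17 to 24 mm above the block's top, open towards +y: the handle comes down clear of the roof, then turns in from +y, clockwise from above, to point along +x
- stand_mouth (a point): mouth of the hole in the top of the fixed dark wooden pin stand, 80 x 80 mm, 100 mm tall; hole 20 mm wide, 85 mm deep. At the start the pin hangs upright in it, loose, its collar resting on the top
- pin_grip (a point): middle of the loose locking pin's flat red grip (pin 131 mm tall, about 0.25 kg, z up). The grip is 34 mm wide along x, 12 mm thick along y, from 23 mm below to 17 mm above this point: pinch it across y from above. Below it a dark collar, 32 mm wide, 16 mm tall, whose underside (39 mm below this point) rests on the block when the pin is fully home
- pin_tip (a point): the pin's lower tip on its axis, 114 mm below pin_grip, same axes. Steel shaft 16 mm in diameter, 75 mm from collar to tip, the last 9 mm tapering to 6 mm; fully home, the tip is 75 mm below the bore's mouth
- pin_handle (a point): point on the pin's side handle 50 mm along x from the pin's axis, 83 mm above the tip, 31 mm below pin_grip. The handle is a 9 mm round bar from the collar along +x, ending in a 14 mm black ball 70 mm from the axis
- jar: bystander, loose, leave alone: green glass jar, 56 mm in diameter, 85 mm tall; origin at its underside
- pin: the same locking pin as a body; origin at its tip
Not all that is in view belongs to the job. Leave any pink look-alike of the part that bears bore_b alone.

How it is judged:
On the way, in this order (a step that is already met when the one before it is completed fails the run):
1. the pin is lifted out of its stand (height (world z) of pin_tip above 0.08 m), for 0.1 s.
2. the pin is fully home in the through-drilled block (tip at least 67 mm below the bore's mouth) (((z of pin_tip in the frame of bore_a below -0.067 m and horizontal distance between pin_tip and bore_a below 0.008 m) or (z of pin_tip in the frame of bore_b below -0.067 m and horizontal distance between pin_tip and bore_b below 0.008 m) or (z of pin_tip in the frame of bore_c below -0.067 m and horizontal distance between pin_tip and bore_c below 0.008 m) or (z of pin_tip in the frame of bore_d below -0.067 m and horizontal distance between pin_tip and bore_d below 0.008 m))), for 0.1 s.
At the end, for the whole second after the job is handed in: The pin is at rest in the through bore, tip at least 67 mm below the mouth and within 8 mm of the bore's axis, its handle under that block's keeper: pin_handle over 40 mm from the bore towards the keeper, at most 10 mm to the stop's side and 9 mm to the open side of the keeper line (((z of pin_tip in the frame of bore_a below -0.067 m and horizontal distance between pin_tip and bore_a below 0.008 m and x of pin_handle in the frame of bore_a above 0.04 m and y of pin_handle in the frame of bore_a between -0.01 and 0.009 m) or (z of pin_tip in the frame of bore_b below -0.067 m and horizontal distance between pin_tip and bore_b below 0.008 m and x of pin_handle in the frame of bore_b above 0.04 m and y of pin_handle in the frame of bore_b between -0.01 and 0.009 m) or (z of pin_tip in the frame of bore_c below -0.067 m and horizontal distance between pin_tip and bore_c below 0.008 m and x of pin_handle in the frame of bore_c above 0.04 m and y of pin_handle in the frame of bore_c between -0.01 and 0.009 m) or (z of pin_tip in the frame of bore_d below -0.067 m and horizontal distance between pin_tip and bore_d below 0.008 m and x of pin_handle in the frame of bore_d above 0.04 m and y of pin_handle in the frame of bore_d between -0.01 and 0.009 m)) and linear speed of pin below 0.02 m/s and angular speed of pin below 0.2 rad/s); the robot touches nothing.
It fails at once if the glass jar is moved by more than 30 mm (distance of jar from where it was at the start of the episode above 0.03 m).
It also fails if it takes over 58 s, if anything falls off the work surface, if the arm or the gripper's body presses on something with over 40 N, if the wrist force passes 120 N, or if a joint passes its speed limit or range.

## Robot

A 6-joint arm with a two-finger parallel gripper is mounted at the origin on the work surface. World frame = base frame: x ahead of the robot, y to its left, z up, the work surface at z = 0. Lengths are in m, angles in rad, forces in N, time in s.
With the tool pointing down it reaches from about 0.375 to 0.9 m from the base axis. Payload 3.1 kg.
Tool frame: the origin (TCP) lies at the very end of the fingers, on their centre line; the grasp point (between the pads) lies 19 mm behind it; z points along the fingers, y is the line along which they close (so a half turn about z gives the same grasp; the last joint's range is limited). The gripper opens to 87 mm and grips with 3 to 60 N. Pads are 19 mm wide; open, the fingers measure 117 mm over their backs; the gripper's body (75 mm by 190 mm) begins 51 mm behind the grasp point.
Start: joints at [0.94, 0.527, 1.433, -0, 1.181, -0.178], TCP at [0.273, 0.562, 0.223] pointing down, gripper open.
Joint ranges: [-3.08, 3.08], [-0.75, 2.2], [0.22, 2.44], [-1.43, 4.57], [0, 2.65], [-2.85, 2.85]. Speed limits (rad/s): [2.79, 2.79, 3.14, 3.14, 3.14, 3.14].

## Interface

Orientations are given as a unit quaternion [x, y, z, w].
In Python, from rig import status, viewer, robot gives the robot as it stands.
- The arm moves only by the tool arm_command, never from a script. Its arguments are lists of equal length, an entry for each row: "delta_rot": the turn, a rotation vector about the tool's x, y, z in degrees, a list of three; "delta_pos": the shift along the tool's x, y, z in m, a list of three; "gripper": the closure, from -1 (fully open) to 1 (shut). In form: {"delta_rot": [[rx, ry, rz], ...], "delta_pos": [[dx, dy, dz], ...], "gripper": [gripper, ...]}. A call has 1 to 12 rows; each row is the pose to reach, as a shift and turn from the pose commanded when the call began, along the tool's axes at that moment; what a row does not reach only later rows make up. A row lasts 1/12 s, in which the tool goes at most 41.7 mm and 7.16 degrees, less where a joint would pass 70% of its speed; a pose out of reach is approached as far as the arm can. A call with a gripper value outside its range is refused whole. The fingers move at their own pace and stop on an object; "grip_force" is the grip in N (left out, the last holds). Time passes only in rows, so rows that repeat a pose let the fingers close. It gives the time, the measured TCP pose, the force, the opening and the grip force at its end, in the units of the state.
- status.get_obs(): the state, without advancing time (a new reading comes with each control period).
- viewer.camera(name): name is "scene" or "side" or "wrist"; returns a dict with "pixels" (400x640x3 uint8, blue, green, red), "fx", "fy", "cx", "cy" (pixels), "pose" (4x4, takes a point from camera to world coordinates); the wrist camera has in their place "mount" (4x4, takes a point from camera to tool coordinates, whose origin is the TCP and whose axes are the flange's). Camera axes: x right, y down, z forward; pixel columns grow to the right and rows downward; lengths in m; the calibration is good to about 2 mm. A picture is of the moment at which its call begins: read the wrist's pose just before it. There is no depth.
- robot.hand_in(): hands the job in; it is judged then, once.
The state is a dict: "time": time; "q": joint angles; "joint_velocities": joint speeds; "joint_torque": joint torques, N m; "position": TCP position; "tool_rot": TCP orientation; "ft_force": force on the tool from outside, world axes, zero at the start; "moment": the same for the moment, N m; "grip_width": finger opening in m; "grip_force": force on a finger pad.
Only numpy, scipy, OpenCV 4.12 (cv2) and the standard library are available. Lean on these libraries where they do the work, as an engineer would, in place of code of your own. Each camera call takes 0.05 s, during which the arm holds its last target. There are 200 camera calls.

## Working session

There is one attempt and no reset: what is moved stays moved. The work goes in short steps, Python scripts to look and compute and a tool call to move; the robot and the scene stay as the last step left them, time stands still between calls to the robot, and variables do not carry over. Pictures are saved under pics/ and viewed, at most 10 in all, crops included, and the job is handed in when it is done.

Besides the shell and the picture viewer there is one more tool, called after "Request:" as name(argument=value, ...), one argument or row to a line, values as JSON. arm_command: Moves the arm, as the interface text tells. Its arguments: {"type":"object","properties":{"delta_rot":{"type":"array","items":{"type":"array","items":{"type":"number"}}},"delta_pos":{"type":"array","items":{"type":"array","items":{"type":"number"}}},"gripper":{"type":"array","items":{"type":"number"}},"grip_force":{"type":"number"}},"required":["delta_rot","delta_pos","gripper"]}

```bash
mkdir -p pics; python3 - <<'E'
from rig import status, viewer
import cv2,numpy as np
o=status.get_obs();print(o)
for n in("scene","side","wrist"):
    c=viewer.camera(n);cv2.imwrite(f"pics/{n}0.png",c["pixels"])
    print(n,c["fx"],c["fy"],c["cx"],c["cy"],np.round(c.get("pose",c.get("mount")),4).tolist())
E
```

```text
{'time': 0.0, 'q': array([ 9.39510804e-01,  5.28463503e-01,  1.43389414e+00, -2.97586120e-05,
        1.18136756e+00, -1.78503258e-01]), 'joint_velocities': array([ 0.0010942 , -0.00131653,  0.00099334,  0.00087657, -0.00082069,
       -0.00072402]), 'joint_torque': array([ 2.85709802e-04, -4.40031445e+01, -1.76594692e+01,  6.33283309e-02,
        5.82116819e-02, -1.59759838e-04]), 'position': array([0.27296821, 0.56143686, 0.22157585]), 'tool_rot': array([ 2.24456567e-01,  9.74483511e-01, -9.85481288e-04, -4.07382578e-04]), 'ft_force': array([-0.20677703,  0.00627812, -0.25696446]), 'moment': array([-0.02060022,  0.02864488, -0.03898779]), 'grip_force': 0.0, 'grip_width': 0.08717478108385458}
scene 373.66890960901566 373.66890960901566 317.86677727295427 198.09736334826582 [[-0.1323, 0.5263, -0.8399, 1.2059], [0.991, 0.0863, -0.102, 0.0406], [0.0188, -0.8459, -0.533, 0.5929], [0.0, 0.0, 0.0, 1.0]]
side 472.6998707163559 472.6998707163559 328.1763015715789 200.39126413305158 [[0.9971, -0.0502, 0.0573, 0.3593], [-0.0762, -0.6487, 0.7572, -1.1006], [-0.0008, -0.7594, -0.6507, 1.0366], [0.0, 0.0, 0.0, 1.0]]
wrist 279.3319386544572 279.3319386544572 325.5778654888025 196.10717710586715 [[-0.0003, -0.9589, -0.2837, 0.0767], [1.0, -0.0001, -0.0007, -0.0007], [0.0007, -0.2837, 0.9589, -0.1622], [0.0, 0.0, 0.0, 1.0]]
```

View pics/scene0.png

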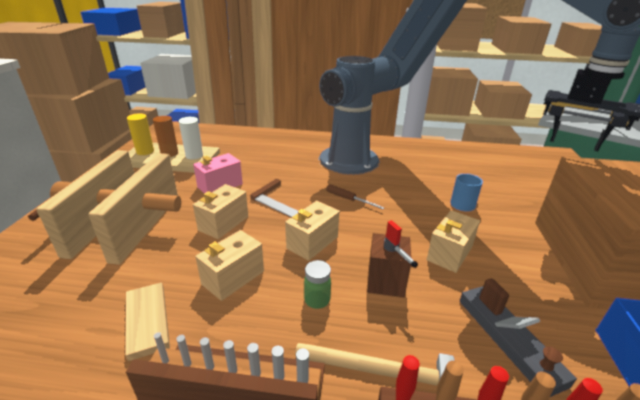

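View pics/side0.png

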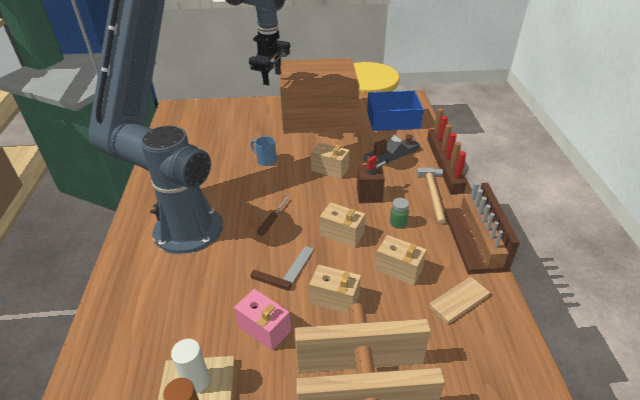

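The four beech blocks in the side view are at (330,158), (342,222), (400,256) and (335,287). The pink one at (263,317) is the look-alike, to be left alone. The pin with the red grip stands at (371,170), and the green jar is at (400,213). I'll enlarge the area to confirm.

```bash
python3 - <<'E'
import cv2
a=cv2.imread("pics/side0.png")[130:320,290:450];cv2.imwrite("pics/side_c.png",cv2.resize(a,None,fx=3.15,fy=3.15,interpolation=cv2.INTER_CUBIC))
a=cv2.imread("pics/scene0.png")[175:310,185:490];cv2.imwrite("pics/scene_c.png",cv2.resize(a,None,fx=2.6,fy=2.6,interpolation=cv2.INTER_CUBIC))
E
```

```text
(no output)
```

View pics/side_c.png

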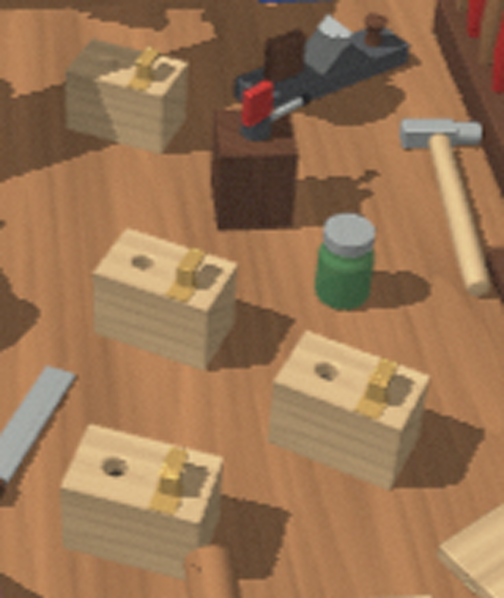

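View pics/scene_c.png

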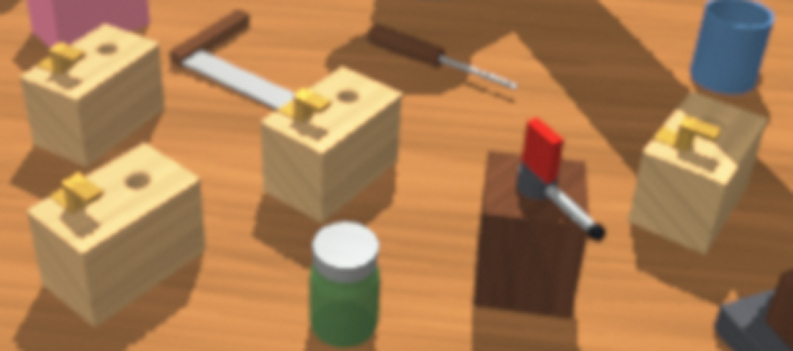

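Confirmed. In the side crop the bores are at (143,262), (326,371) and (115,467), and the fourth block's bore at upper left is in shade. The pin is upright in its stand with its handle towards the right in both crops. I'll measure from the top corners and bores at z=0.08.

```bash
cat > h.py <<'E'
import numpy as np,cv2
from rig import status,viewer
from scipy.spatial.transform import Rotation as R
def ray(c,P,u,v):
    d=P[:3,:3]@[(u-c["cx"])/c["fx"],(v-c["cy"])/c["fy"],1];return P[:3,3],d
def plane(c,P,u,v,z):
    o,d=ray(c,P,u,v);return o+d*(z-o[2])/d[2]
def tri(r1,r2):
    A=np.c_[r1[1],-r2[1]];s=np.linalg.lstsq(A,r2[0]-r1[0],rcond=None)[0]
    p=r1[0]+s[0]*r1[1];q=r2[0]+s[1]*r2[1];return (p+q)/2,np.linalg.norm(p-q)
def wristP(c,o):
    T=np.eye(4);T[:3,:3]=R.from_quat(o["tool_rot"]).as_matrix();T[:3,3]=o["position"];return T@c["mount"]
E
python3 - <<'E'
from h import *
s=viewer.camera("side");c=viewer.camera("scene");S=s["pose"];C=c["pose"]
fs=lambda p:(p[0]/3.15+290,p[1]/3.15+130); fc=lambda p:(p[0]/2.6+185,p[1]/2.6+175)
# corners: (-,+y... ) order as seen; x-end near pairs: bore end first two, keeper end last two
side={1:[(67,87),(88,41),(188,66),(165,108)],2:[(94,270),(128,230),(238,264),(210,313)],3:[(274,382),(308,333),(430,378),(398,430)],4:[(61,488),(93,427),(222,460),(208,519)]}
sb={2:(143,262),3:(326,371),4:(115,467)}
cb={2:(347,96),3:(138,180),4:(107,49)}
for k,v in side.items():
    w=np.array([plane(s,S,*fs(p),.08)[:2] for p in v])
    ax=(w[2]+w[3]-w[0]-w[1])/2;L=np.linalg.norm(ax);W=np.linalg.norm(w[1]+w[2]-w[0]-w[3])/2
    u=ax/L;ce=w.mean(0)
    print(k,"L,W",L.round(3),W.round(3),"yaw",np.degrees(np.arctan2(u[1],u[0])).round(1),"bore fit",(ce-.023*u).round(3),
      "side bore",plane(s,S,*fs(sb[k]),.08)[:2].round(3) if k in sb else"","scene",plane(c,C,*fc(cb[k]),.08)[:2].round(3) if k in cb else"")
w=np.array([plane(c,C,*fc(p),.08)[:2] for p in [(766,122),(697,93),(642,150),(728,183)]])
print("1 scene",w.round(3).tolist())
def red(i,x0,x1,y0,y1):
    h=cv2.cvtColor(i["pixels"],cv2.COLOR_BGR2HSV);m=(((h[...,0]<6)|(h[...,0]>172))&(h[...,1]>170)&(h[...,2]>70)).astype(np.uint8)
    q=np.zeros_like(m);q[y0:y1,x0:x1]=m[y0:y1,x0:x1];M=cv2.moments(q,True);return M["m10"]/M["m00"],M["m01"]/M["m00"],M["m00"]
a=red(s,360,385,150,178);b=red(c,380,410,215,255);print(a,b,"grip",tri(ray(s,S,*a[:2]),ray(c,C,*b[:2])))
print("ball scene",plane(c,C,*fc((597,232)),.108),"handle side",plane(s,S,*fs((303,101)),.108))
for n,p in(("stand side",[(213,147),(297,154),(292,113),(218,108)]),):
    print(n,[plane(s,S,*fs(x),.1)[:2].round(3).tolist() for x in p])
print("jar",plane(c,C,*fc((345,245)),.085),plane(s,S,*fs((349,232)),.085))
E
```

```text
1 L,W 0.119 0.089 yaw -26.5 bore fit [0.449 0.273] side bore  scene 
2 L,W 0.119 0.07 yaw -31.4 bore fit [ 0.463 -0.047] side bore [ 0.461 -0.048] scene [ 0.46  -0.048]
3 L,W 0.116 0.071 yaw -33.2 bore fit [ 0.611 -0.203] side bore [ 0.609 -0.204] scene [ 0.609 -0.202]
4 L,W 0.118 0.067 yaw -21.1 bore fit [ 0.419 -0.298] side bore [ 0.415 -0.298] scene [ 0.416 -0.296]
1 scene [[0.441, 0.335], [0.402, 0.28], [0.502, 0.217], [0.537, 0.283]]
(370.82894736842104, 162.25, 76.0) (393.17857142857144, 232.31349206349208, 252.0) grip (array([0.59037373, 0.1207718 , 0.13801973]), np.float64(0.002739015185485395))
ball scene [0.64715485 0.16211458 0.108     ] handle side [0.6489361  0.16081136 0.108     ]
stand side [[0.546, 0.099], [0.63, 0.081], [0.636, 0.151], [0.559, 0.166]]
jar [ 0.66457715 -0.02236983  0.085     ] [ 0.66414393 -0.02583227  0.085     ]
```

Request:
arm_command(
  delta_rot=[
    [0,0,59],
    [0,0,118.9],
    [0,0,118.9],
    [0,0,118.9],
    [0,0,118.9],
    [0,0,118.9],
    [0,0,118.9],
    [0,0,118.9],
    [0,0,118.9],
    [0,0,118.9],
    [0,0,118.9],
    [0,0,118.9],
  ],
  delta_pos=[
    [-0.478,-0.257,-0.03],
    [-0.478,-0.257,-0.03],
    [-0.478,-0.257,-0.03],
    [-0.478,-0.257,-0.03],
    [-0.478,-0.257,-0.03],
    [-0.478,-0.257,-0.03],
    [-0.478,-0.257,-0.03],
    [-0.478,-0.257,-0.03],
    [-0.478,-0.257,-0.03],
    [-0.478,-0.257,-0.03],
    [-0.478,-0.257,-0.03],
    [-0.478,-0.257,-0.03],
  ],
  gripper=[-1,-1,-1,-1,-1,-1,-1,-1,-1,-1,-1,-1],
)

```text
time: 1.25
position: [0.5661, 0.1552, 0.2503]
tool_rot: [0.83, 0.557, 0.0, -0.0]
ft_force: [1.3, -1.2, 0.4]
grip_width: 0.0871
grip_force: 0.0
```

```bash
cat >> h.py <<'E'
def go(p,yaw):
    "tool-axis shift and turn (deg) from the measured pose to TCP p, tool y at world yaw, pointing down"
    o=status.get_obs();T=R.from_quat(o["tool_rot"]);a=np.radians(yaw)
    y=np.array([np.cos(a),np.sin(a),0]);z=np.array([0,0,-1.]);G=R.from_matrix(np.c_[np.cross(y,z),y,z])
    print("t",round(o["time"],2),"at",o["position"].round(4),"pos",T.inv().apply(np.array(p)-o["position"]).round(4),"rot",np.degrees((T.inv()*G).as_rotvec()).round(2),"F",o["ft_force"].round(1),"w",round(o["grip_width"],4),"q6",o["q"][5].round(2))
E
python3 -c "
from h import *
go([.59,.121,.25],-54.8)"
```

```text
t 1.25 at [0.5661 0.1552 0.2503] pos [-0.0226  0.035   0.0003] rot [-1.000e-02 -0.000e+00  3.255e+01] F [ 1.3 -1.2  0.4] w 0.0871 q6 0.47
```

Request:
arm_command(
  delta_rot=[
    [0,0,32.5],
    [0,0,32.5],
    [0,0,32.5],
    [0,0,32.5],
    [0,0,32.5],
    [0,0,32.5],
    [0,0,32.5],
  ],
  delta_pos=[
    [-0.022,0.035,0],
    [-0.022,0.035,0],
    [-0.022,0.035,0],
    [-0.022,0.035,0],
    [-0.022,0.035,0],
    [-0.022,0.035,0],
    [-0.022,0.035,0],
  ],
  gripper=[-1,-1,-1,-1,-1,-1,-1],
)

```text
time: 1.83
position: [0.5895, 0.1235, 0.25]
tool_rot: [0.952, 0.307, -0.0, -0.0]
ft_force: [1.5, -0.1, 0.1]
grip_width: 0.0866
grip_force: 0.0
```

```bash
python3 - <<'E'
from h import *
go([.59,.121,.25],-54.8)
o=status.get_obs();c=viewer.camera("wrist");P=wristP(c,o);cv2.imwrite("pics/w1.png",c["pixels"])
h=cv2.cvtColor(c["pixels"],cv2.COLOR_BGR2HSV)
m=(((h[...,0]<6)|(h[...,0]>172))&(h[...,1]>170)&(h[...,2]>70)).astype(np.uint8)
for k in cv2.findContours(m,cv2.RETR_EXTERNAL,cv2.CHAIN_APPROX_NONE)[0]:
    if cv2.contourArea(k)>60:
        r=cv2.minAreaRect(k);print(r,[plane(c,P,*b,.156).round(4).tolist() for b in cv2.boxPoints(r)],plane(c,P,*r[0],.15).round(4))
E
```

```text
t 1.83 at [0.5895 0.1235 0.25  ] pos [-0.0011  0.0023  0.    ] rot [-0.01  0.01  0.52] F [ 1.5 -0.1  0.1] w 0.0866 q6 0.97
((330.0, 195.5), (12.0, 41.0), 0.0) [[0.5746, 0.1129, 0.156], [0.6079, 0.1367, 0.156], [0.6144, 0.1276, 0.156], [0.5815, 0.1034, 0.156]] [0.5936 0.1193 0.15  ]
```

View pics/w1.png

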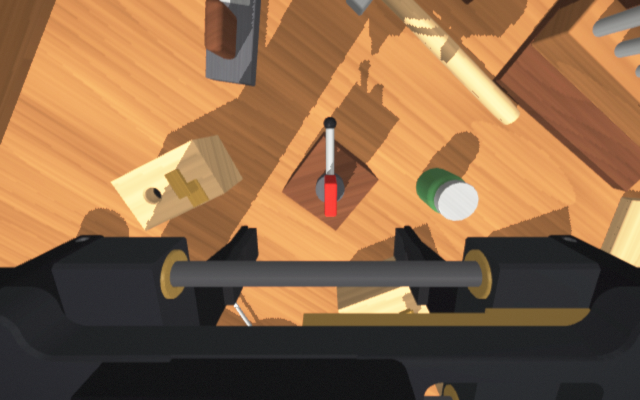

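The wrist view shows the red grip at (330,195) with its handle straight up, aligned with the tool. The shaded block's bore is at (153,195) and the jar is clear at (450,195).

```bash
python3 - <<'E'
from h import *
go([.5915,.119,.122],-54.8)
o=status.get_obs();c=viewer.camera("wrist");P=wristP(c,o)
g=cv2.cvtColor(c["pixels"],cv2.COLOR_BGR2GRAY)[180:212,138:170];m=(g<45).astype(np.uint8);M=cv2.moments(m,True)
u,v=138+M["m10"]/M["m00"],180+M["m01"]/M["m00"];print(M["m00"],u,v,plane(c,P,u,v,.08),plane(c,P,154,195,.08))
print([plane(c,P,*p,.08).round(3).tolist() for p in [(111,182),(146,230),(226,187),(187,142)]])
E
```

```text
t 1.88 at [0.5895 0.1237 0.2501] pos [-0.0011  0.005   0.1281] rot [-0.01  0.01  0.52] F [-0.6 -0.1  0.4] w 0.087 q6 0.97
24.0 156.91666666666666 192.83333333333334 [0.45554406 0.28216463 0.08      ] [0.45089291 0.28385824 0.08      ]
[[0.435, 0.334, 0.08], [0.402, 0.271, 0.08], [0.512, 0.217, 0.08], [0.533, 0.281, 0.08]]
```

Request:
arm_command(
  delta_rot=[
    [0,0,0.5],
    [0,0,0.5],
    [0,0,0.5],
    [0,0,0.5],
    [0,0,0.5],
    [0,0,0.5],
    [0,0,0.5],
    [0,0,0.5],
    [0,0,0.5],
    [0,0,0.5],
    [0,0,0.5],
    [0,0,0.5],
  ],
  delta_pos=[
    [-0.001,0.004,0.03],
    [-0.001,0.004,0.06],
    [-0.001,0.004,0.09],
    [-0.001,0.004,0.118],
    [-0.001,0.004,0.128],
    [-0.001,0.004,0.128],
    [-0.001,0.004,0.128],
    [-0.001,0.004,0.128],
    [-0.001,0.004,0.128],
    [-0.001,0.004,0.128],
    [-0.001,0.004,0.128],
    [-0.001,0.004,0.128],
  ],
  gripper=[-1,-1,-1,-1,-1,0.8,0.8,0.8,0.8,0.8,0.8,0.8],
  grip_force=30,
)

```text
time: 2.93
position: [0.5916, 0.1198, 0.1231]
tool_rot: [0.953, 0.302, 0.001, 0.0]
ft_force: [0.3, 0.1, -0.8]
grip_width: 0.0487
grip_force: 0.0
```

Request:
arm_command(
  delta_rot=[
    [0,0,0],
    [0,0,0],
    [0,0,0],
    [0,0,0],
    [0,0,0],
    [0,0,0],
    [0,0,0],
    [0,0,0],
    [0,0,0],
  ],
  delta_pos=[
    [0,0,0],
    [0,0,0],
    [0,0,0],
    [0,0,0],
    [0,0,0],
    [0,0,0],
    [0,0,0],
    [0,0,0],
    [0,0,0],
  ],
  gripper=[1,1,1,1,1,1,1,1,1],
  grip_force=40,
)

```text
time: 3.68
position: [0.5912, 0.1196, 0.122]
tool_rot: [0.953, 0.302, -0.0, 0.0]
ft_force: [-0.0, -0.6, -1.3]
grip_width: 0.0119
grip_force: 40.0
```

Request:
arm_command(
  delta_rot=[
    [0,0,0],
    [0,0,0],
    [0,0,0],
    [0,0,0],
    [0,0,0],
    [0,0,0],
    [0,0,0],
  ],
  delta_pos=[
    [0,0,-0.02],
    [0,0,-0.05],
    [0,0,-0.085],
    [0,0,-0.12],
    [0,0,-0.12],
    [0,0,-0.12],
    [0,0,-0.12],
  ],
  gripper=[1,1,1,1,1,1,1],
)

```text
time: 4.27
position: [0.5897, 0.1198, 0.2409]
tool_rot: [0.953, 0.302, -0.001, -0.0]
ft_force: [-0.1, -0.1, -3.1]
grip_width: 0.0116
grip_force: 40.0
```

```bash
python3 - <<'E'
from h import *
s=viewer.camera("side");c=viewer.camera("scene")
a=s["pixels"][90:190,320:440];b=c["pixels"][130:290,330:460]
cv2.imwrite("pics/l1.png",np.hstack([cv2.resize(a,(360,300)),cv2.resize(b,(390,480))[:300]*0+0 if 0 else cv2.resize(b,(244,300))]))
go([.463,-.047,.25],-54.8)
o=status.get_obs();w=viewer.camera("wrist");P=wristP(w,o);np.save("w2.npy",w["pixels"])
h=cv2.cvtColor(w["pixels"],cv2.COLOR_BGR2HSV);print("Pwrist",P[:3,3].round(3))
m=(((h[...,0]<6)|(h[...,0]>172))&(h[...,1]>170)&(h[...,2]>60)).astype(np.uint8)
for k in cv2.findContours(m,cv2.RETR_EXTERNAL,cv2.CHAIN_APPROX_NONE)[0]:
    if cv2.contourArea(k)>60:print("red",cv2.boundingRect(k))
E
```

```text
t 4.37 at [0.5893 0.1197 0.2397] pos [-0.1992  0.0637 -0.0096] rot [-0.18  0.26 -0.09] F [-0.1  0.8 -3.4] w 0.0111 q6 0.97
Pwrist [0.655 0.163 0.402]
red (315, 287, 22, 11)
red (314, 216, 24, 45)
```

View pics/l1.png

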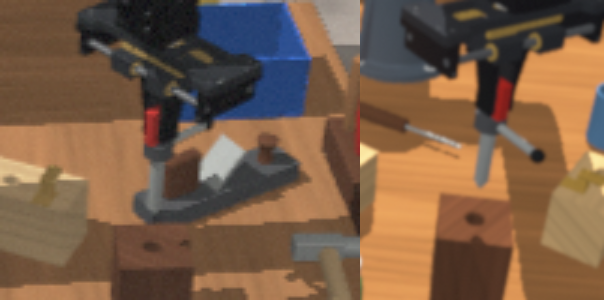

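The pin is out and hangs upright in the grip, with the stand hole visible below it. I'll check the tip position relative to the TCP.

```bash
python3 - <<'E'
from h import *
s=viewer.camera("side");c=viewer.camera("scene");S=s["pose"];C=c["pose"]
print("tip",tri(ray(s,S,371.7,159.3),ray(c,C,395,229)))
print("ball",plane(c,C,(538-360)/1.877+330,156/1.875+130,.226))
print("hole",plane(s,S,370,172,.1),plane(c,C,390.7,246.3,.1))
go([.463,-.047,.22],-54.8)
E
```

```text
tip (array([0.59280891, 0.12287317, 0.14821945]), np.float64(0.002377249620484801))
ball [0.64648753 0.16153281 0.226     ]
hole [0.58925069 0.12111469 0.1       ] [0.58993856 0.11957343 0.1       ]
t 4.52 at [0.5901 0.1197 0.2403] pos [-0.1998  0.0633  0.0207] rot [-0.12  0.18 -0.09] F [-0.2 -0.5 -2.2] w 0.0119 q6 0.97
```

Request:
arm_command(
  delta_rot=[
    [0,0,0],
    [0,0,0],
    [0,0,0],
    [0,0,0],
    [0,0,0],
    [0,0,0],
    [0,0,0],
    [0,0,0],
    [0,0,0],
    [0,0,0],
    [0,0,0],
  ],
  delta_pos=[
    [-0.03,0.01,0],
    [-0.07,0.022,0],
    [-0.11,0.034,0],
    [-0.15,0.047,0],
    [-0.185,0.058,0],
    [-0.202,0.063,0.01],
    [-0.202,0.063,0.03],
    [-0.202,0.063,0.05],
    [-0.202,0.063,0.05],
    [-0.202,0.063,0.05],
    [-0.202,0.063,0.05],
  ],
  gripper=[1,1,1,1,1,1,1,1,1,1,1],
)

```text
time: 5.43
position: [0.4628, -0.048, 0.1925]
tool_rot: [0.953, 0.302, 0.0, 0.0]
ft_force: [0.9, -0.4, -3.9]
grip_width: 0.012
grip_force: 40.0
```

```bash
python3 - <<'E'
from h import *
go([.461,-.048,.153],-54.8)
s=viewer.camera("side");c=viewer.camera("scene")
a=s["pixels"][150:250,290:400];b=c["pixels"][150:260,270:370]
cv2.imwrite("pics/p2.png",np.hstack([cv2.resize(a,(440,400),interpolation=2),cv2.resize(b,(360,396),interpolation=2)[:400] if 0 else cv2.resize(b,(360,400),interpolation=2)]))
E
```

```text
t 5.43 at [ 0.4628 -0.048   0.1925] pos [-0.0015 -0.0011  0.0395] rot [ 0.03 -0.02 -0.06] F [ 0.9 -0.4 -3.9] w 0.012 q6 0.61
```

View pics/p2.png

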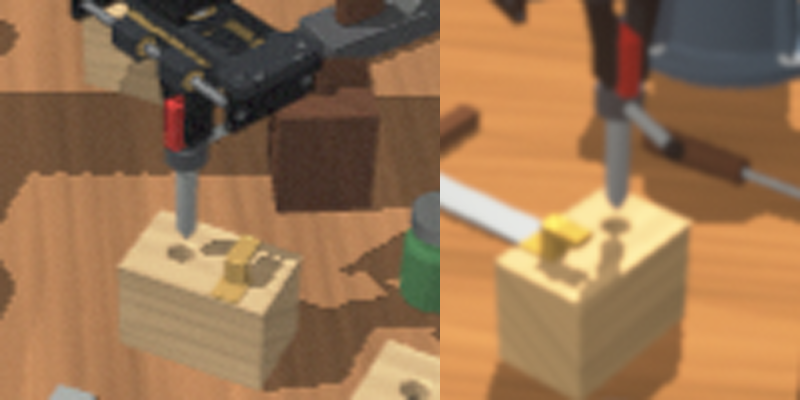

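The tip is just above the bore in both views, perhaps 2 mm too far in +x. I'll shift slightly and go down.

Request:
arm_command(
  delta_rot=[
    [0,0,0],
    [0,0,0],
    [0,0,0],
    [0,0,0],
    [0,0,0],
    [0,0,0],
    [0,0,0],
  ],
  delta_pos=[
    [-0.0025,-0.001,0.004],
    [-0.0025,-0.001,0.012],
    [-0.0025,-0.001,0.02],
    [-0.0025,-0.001,0.028],
    [-0.0025,-0.001,0.036],
    [-0.0025,-0.001,0.039],
    [-0.0025,-0.001,0.039],
  ],
  gripper=[1,1,1,1,1,1,1],
)

```text
time: 6.12
position: [0.4587, -0.0483, 0.1519]
tool_rot: [0.953, 0.302, -0.001, -0.001]
ft_force: [-0.2, -0.7, -3.0]
grip_width: 0.0119
grip_force: 40.0
```

Down 25 mm with no contact, so it is in the bore. I'll go another 8 mm.

Request:
arm_command(
  delta_rot=[
    [0,0,0],
    [0,0,0],
    [0,0,0],
  ],
  delta_pos=[
    [0,0,0.004],
    [0,0,0.008],
    [0,0,0.008],
  ],
  gripper=[1,1,1],
)

```text
time: 6.37
position: [0.4615, -0.049, 0.1481]
tool_rot: [0.953, 0.302, 0.002, 0.001]
ft_force: [-3.5, 2.0, 22.0]
grip_width: 0.0117
grip_force: 40.0
```

Hard floor at 28 mm, so this block is ruled out. I'll lift out and go to the block at (.416,-.297).

```bash
python3 -c "
from h import *
go([.415,-.2975,.2],-54.8)"
```

```text
t 6.37 at [ 0.4615 -0.049   0.1481] pos [-0.1808  0.1768 -0.0519] rot [ 0.19 -0.17 -0.1 ] F [-3.5  2.  22. ] w 0.0117 q6 0.61
```

Request:
arm_command(
  delta_rot=[
    [0,0,0],
    [0,0,0],
    [0,0,0],
    [0,0,0],
    [0,0,0],
    [0,0,0],
    [0,0,0],
    [0,0,0],
    [0,0,0],
    [0,0,0],
    [0,0,0],
    [0,0,0],
  ],
  delta_pos=[
    [0,0,-0.02],
    [0,0,-0.045],
    [0,0,-0.06],
    [-0.025,0.025,-0.06],
    [-0.05,0.05,-0.06],
    [-0.075,0.075,-0.06],
    [-0.1,0.1,-0.06],
    [-0.125,0.125,-0.06],
    [-0.15,0.15,-0.06],
    [-0.179,0.177,-0.06],
    [-0.179,0.177,-0.06],
    [-0.179,0.177,-0.06],
  ],
  gripper=[1,1,1,1,1,1,1,1,1,1,1,1],
)

```text
time: 7.37
position: [0.4147, -0.299, 0.2052]
tool_rot: [0.954, 0.3, 0.0, 0.001]
ft_force: [0.1, 0.8, -2.9]
grip_width: 0.0121
grip_force: 39.9
```

```bash
python3 - <<'E'
from h import *
go([.415,-.2975,.152],-54.8)
s=viewer.camera("side");c=viewer.camera("scene")
a=s["pixels"][210:310,290:400];b=c["pixels"][130:240,180:280]
cv2.imwrite("pics/p4.png",np.hstack([cv2.resize(a,(440,400),interpolation=2),cv2.resize(b,(360,400),interpolation=2)]))
E
```

```text
t 7.37 at [ 0.4147 -0.299   0.2052] pos [ 0.0011 -0.0011  0.0532] rot [ 0.08 -0.01 -0.33] F [ 0.1  0.8 -2.9] w 0.0121 q6 0.12
```

View pics/p4.png

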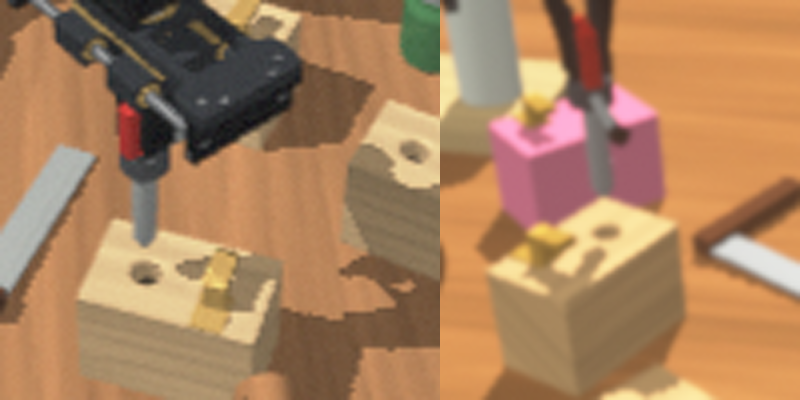

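The tip (145,240) is directly over the bore (146,272), and the pink block is clear behind it. Descending.

Request:
arm_command(
  delta_rot=[
    [0,0,0],
    [0,0,0],
    [0,0,0],
    [0,0,0],
    [0,0,0],
    [0,0,0],
    [0,0,0],
    [0,0,0],
  ],
  delta_pos=[
    [0.0005,-0.001,0.01],
    [0.0005,-0.001,0.018],
    [0.0005,-0.001,0.026],
    [0.0005,-0.001,0.034],
    [0.0005,-0.001,0.042],
    [0.0005,-0.001,0.05],
    [0.0005,-0.001,0.053],
    [0.0005,-0.001,0.053],
  ],
  gripper=[1,1,1,1,1,1,1,1],
)

```text
time: 8.13
position: [0.4151, -0.2955, 0.1513]
tool_rot: [0.953, 0.302, 0.0, 0.0]
ft_force: [0.9, -1.5, -4.2]
grip_width: 0.012
grip_force: 40.0
```

Request:
arm_command(
  delta_rot=[
    [0,0,0],
    [0,0,0],
    [0,0,0],
  ],
  delta_pos=[
    [0,0,0.004],
    [0,0,0.008],
    [0,0,0.008],
  ],
  gripper=[1,1,1],
)

```text
time: 8.38
position: [0.415, -0.2956, 0.1438]
tool_rot: [0.953, 0.302, 0.0, 0.0]
ft_force: [1.0, -2.3, -4.5]
grip_width: 0.0116
grip_force: 40.0
```

Past 28 mm; the next possible floor is at 40 mm (TCP about .137).

Request:
arm_command(
  delta_rot=[
    [0,0,0],
    [0,0,0],
    [0,0,0],
  ],
  delta_pos=[
    [0,0,0.006],
    [0,0,0.011],
    [0,0,0.011],
  ],
  gripper=[1,1,1],
)

```text
time: 8.63
position: [0.4149, -0.2956, 0.1324]
tool_rot: [0.953, 0.302, 0.0, 0.0]
ft_force: [1.3, -2.3, -4.7]
grip_width: 0.0121
grip_force: 40.0
```

Request:
arm_command(
  delta_rot=[
    [0,0,0],
    [0,0,0],
    [0,0,0],
  ],
  delta_pos=[
    [0,0,0.006],
    [0,0,0.0115],
    [0,0,0.0115],
  ],
  gripper=[1,1,1],
)

```text
time: 8.88
position: [0.4154, -0.2958, 0.124]
tool_rot: [0.953, 0.302, 0.0, 0.001]
ft_force: [-1.4, 0.7, 18.9]
grip_width: 0.0115
grip_force: 39.9
```

Floor at 52 mm, so this one is out too. Next is the block at (.609,-.203).

```bash
python3 -c "
from h import *
go([.609,-.2033,.205],-54.8)"
```

```text
t 8.88 at [ 0.4154 -0.2958  0.124 ] pos [ 0.2116  0.0358 -0.0809] rot [ 0.11 -0.02 -0.08] F [-1.4  0.7 18.9] w 0.0115 q6 0.12
```

Request:
arm_command(
  delta_rot=[
    [0,0,0],
    [0,0,0],
    [0,0,0],
    [0,0,0],
    [0,0,0],
    [0,0,0],
    [0,0,0],
    [0,0,0],
    [0,0,0],
    [0,0,0],
    [0,0,0],
    [0,0,0],
  ],
  delta_pos=[
    [0,0,-0.025],
    [0,0,-0.055],
    [0,0,-0.084],
    [0.02,0.004,-0.084],
    [0.055,0.01,-0.084],
    [0.09,0.016,-0.084],
    [0.125,0.022,-0.084],
    [0.16,0.028,-0.084],
    [0.195,0.034,-0.084],
    [0.2115,0.036,-0.084],
    [0.2115,0.036,-0.084],
    [0.2115,0.036,-0.084],
  ],
  gripper=[1,1,1,1,1,1,1,1,1,1,1,1],
)

```text
time: 9.88
position: [0.6073, -0.2014, 0.2038]
tool_rot: [0.953, 0.303, -0.002, -0.002]
ft_force: [-0.2, -0.2, -2.5]
grip_width: 0.0115
grip_force: 40.0
```

```bash
python3 - <<'E'
from h import *
go([.609,-.2033,.152],-54.8)
s=viewer.camera("side");c=viewer.camera("scene")
a=s["pixels"][180:290,350:460];b=c["pixels"][180:290,190:290]
cv2.imwrite("pics/p3.png",np.hstack([cv2.resize(a,(440,440),interpolation=2),cv2.resize(b,(360,440),interpolation=2)]))
E
```

```text
t 9.88 at [ 0.6073 -0.2014  0.2038] pos [0.0004 0.0028 0.0518] rot [-0.25  0.16  0.04] F [-0.2 -0.2 -2.5] w 0.0115 q6 0.46
```

View pics/p3.png

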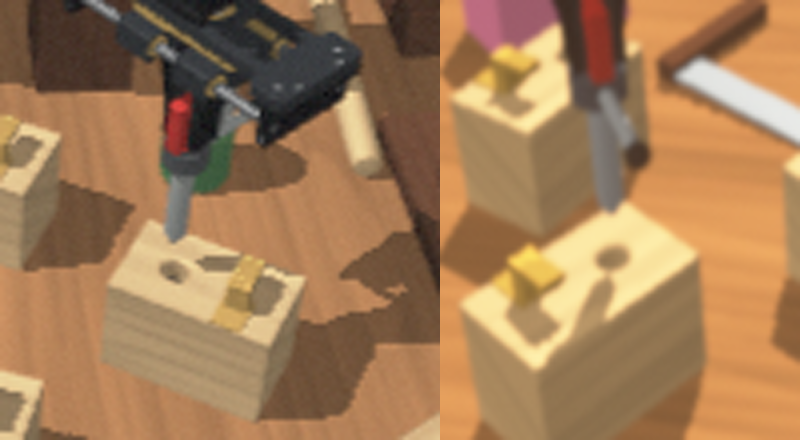

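The tip is over the bore at (175,270) in the side view and (613,258) in the scene view, and the jar is undisturbed. Descending.

Request:
arm_command(
  delta_rot=[
    [0,0,0],
    [0,0,0],
    [0,0,0],
    [0,0,0],
    [0,0,0],
    [0,0,0],
    [0,0,0],
    [0,0,0],
    [0,0,0],
    [0,0,0],
  ],
  delta_pos=[
    [0,0.001,0.01],
    [0,0.0015,0.018],
    [0,0.0015,0.026],
    [0,0.0015,0.034],
    [0,0.0015,0.042],
    [0,0.0015,0.05],
    [0,0.0015,0.053],
    [0,0.0015,0.057],
    [0,0.0015,0.061],
    [0,0.0015,0.061],
  ],
  gripper=[1,1,1,1,1,1,1,1,1,1],
)

```text
time: 10.82
position: [0.6089, -0.204, 0.1438]
tool_rot: [0.953, 0.302, -0.001, -0.0]
ft_force: [-1.1, -0.2, -2.9]
grip_width: 0.0117
grip_force: 40.0
```

Request:
arm_command(
  delta_rot=[
    [0,0,0],
    [0,0,0],
  ],
  delta_pos=[
    [0,0,0],
    [0,0,0],
  ],
  gripper=[1,1],
)

```text
time: 10.98
position: [0.6095, -0.2044, 0.145]
tool_rot: [0.953, 0.302, 0.0, 0.0]
ft_force: [0.3, -0.3, -2.4]
grip_width: 0.0116
grip_force: 40.0
```

Past 28 mm, so on past 40 mm.

Request:
arm_command(
  delta_rot=[
    [0,0,0],
    [0,0,0],
    [0,0,0],
  ],
  delta_pos=[
    [0,0,0.006],
    [0,0,0.012],
    [0,0,0.012],
  ],
  gripper=[1,1,1],
)

```text
time: 11.23
position: [0.6108, -0.2049, 0.1362]
tool_rot: [0.953, 0.302, 0.001, 0.002]
ft_force: [-1.7, 1.2, 14.1]
grip_width: 0.0118
grip_force: 40.0
```

Floor at 40 mm. The last block, at (.4505,.285), must be the through one.

```bash
python3 -c "
from h import *
go([.4505,.2852,.225],-54.8)
s=viewer.camera('side');print('mug',plane(s,s['pose'],264,140,.09))"
```

```text
t 11.23 at [ 0.6108 -0.2049  0.1362] pos [ 0.151  -0.4928 -0.0904] rot [ 0.22 -0.11 -0.08] F [-1.7  1.2 14.1] w 0.0118 q6 0.46
mug [0.23684062 0.35357608 0.09      ]
```

Request:
arm_command(
  delta_rot=[
    [0,0,0],
    [0,0,0],
    [0,0,0],
    [0,0,0],
    [0,0,0],
    [0,0,0],
    [0,0,0],
    [0,0,0],
    [0,0,0],
    [0,0,0],
    [0,0,0],
    [0,0,0],
  ],
  delta_pos=[
    [0,0,-0.03],
    [0,0,-0.06],
    [0,0,-0.092],
    [0.01,-0.03,-0.092],
    [0.021,-0.07,-0.092],
    [0.034,-0.11,-0.092],
    [0.046,-0.15,-0.092],
    [0.058,-0.19,-0.092],
    [0.07,-0.23,-0.092],
    [0.083,-0.27,-0.092],
    [0.095,-0.31,-0.092],
    [0.107,-0.35,-0.092],
  ],
  gripper=[1,1,1,1,1,1,1,1,1,1,1,1],
)

```text
time: 12.28
position: [0.4949, 0.1441, 0.2246]
tool_rot: [0.953, 0.301, 0.0, 0.0]
ft_force: [1.3, 0.3, -3.3]
grip_width: 0.0114
grip_force: 40.0
```

```bash
python3 -c "
from h import *
go([.4505,.2852,.205],-54.8)"
```

```text
t 12.28 at [0.4949 0.1441 0.2246] pos [ 0.0448 -0.141   0.0196] rot [ 0.01 -0.02 -0.11] F [ 1.3  0.3 -3.3] w 0.0114 q6 1.02
```

Request:
arm_command(
  delta_rot=[
    [0,0,0],
    [0,0,0],
    [0,0,0],
    [0,0,0],
    [0,0,0],
    [0,0,0],
    [0,0,0],
    [0,0,0],
  ],
  delta_pos=[
    [0.012,-0.037,0],
    [0.024,-0.075,0],
    [0.035,-0.11,0],
    [0.042,-0.133,0.01],
    [0.0445,-0.141,0.02],
    [0.0445,-0.141,0.02],
    [0.0445,-0.141,0.02],
    [0.0445,-0.141,0.02],
  ],
  gripper=[1,1,1,1,1,1,1,1],
)

```text
time: 12.95
position: [0.4519, 0.2822, 0.2046]
tool_rot: [0.954, 0.301, -0.0, 0.0]
ft_force: [0.4, -1.1, -2.6]
grip_width: 0.0115
grip_force: 40.0
```

```bash
python3 - <<'E'
from h import *
go([.4505,.2852,.152],-54.8)
s=viewer.camera("side");c=viewer.camera("scene")
a=s["pixels"][110:200,285:375];b=c["pixels"][160:280,400:500]
f=lambda i,w:cv2.convertScaleAbs(cv2.resize(i,(w,440),interpolation=2),alpha=1.5)
cv2.imwrite("pics/p1.png",np.hstack([f(a,440),f(b,360)]))
E
```

```text
t 12.95 at [0.4519 0.2822 0.2046] pos [ 0.0006 -0.0033  0.0526] rot [ 0.04  0.02 -0.15] F [ 0.4 -1.1 -2.6] w 0.0115 q6 1.31
```

View pics/p1.png

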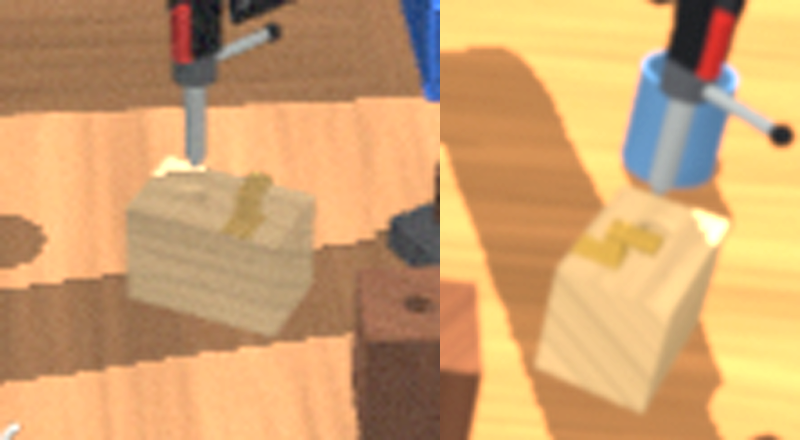

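The tip is above the shaded block. The bore is faint, at about (200,192) in the side crop and (648,225) in the scene crop. I'll compute the lateral correction.

```bash
python3 - <<'E'
from h import *
s=viewer.camera("side");c=viewer.camera("scene");S=s["pose"];C=c["pose"]
fs=lambda x,y:(285+x/4.889,110+y/4.889);fc=lambda x,y:(400+(x-440)/3.6,160+y/3.667)
print("bore",plane(s,S,*fs(200,192),.08),plane(c,C,*fc(648,225),.08))
print("tip",tri(ray(s,S,*fs(196,165)),ray(c,C,*fc(661,190))))
w=np.array([plane(c,C,*fc(*p),.08)[:2] for p in[(729,217),(628,187),(556,268),(680,318)]]);print(w.round(3).tolist())
w=np.array([plane(s,S,*fs(*p),.08)[:2] for p in[(127,209),(170,157),(315,200),(280,242)]]);print(w.round(3).tolist())
# local darkest spots around the expected bore, both views
for n,i,P in(("s",s,S),("c",c,C)):
    g=cv2.GaussianBlur(cv2.cvtColor(i["pixels"],cv2.COLOR_BGR2GRAY),(3,3),0).astype(int)
    q=np.linalg.inv(P)@[.45,.285,.08,1];u=int(q[0]/q[2]*i["fx"]+i["cx"]);v=int(q[1]/q[2]*i["fy"]+i["cy"]);print(n,u,v);print(g[v-5:v+6,u-8:u+9])
E
```

```text
bore [0.45686066 0.29195091 0.08      ] [0.4464728  0.28387551 0.08      ]
tip (array([0.45305129, 0.28352652, 0.1106576 ]), np.float64(0.0024454752234857186))
[[0.429, 0.339], [0.403, 0.278], [0.503, 0.218], [0.541, 0.286]]
[[0.403, 0.275], [0.438, 0.339], [0.539, 0.275], [0.509, 0.226]]
s 324 150
[[144 156 152 138 132 132 132 130 127 127 127 124 124 125 127 130 135]
 [130 134 130 122 119 119 118 117 117 116 116 116 118 119 120 121 124]
 [120 120 120 121 122 123 123 122 121 120 118 117 116 116 117 117 118]
 [118 118 118 120 121 123 124 124 123 121 119 118 118 118 118 117 115]
 [117 116 116 117 117 118 119 120 118 115 114 116 119 121 120 119 115]
 [117 117 117 116 115 115 116 116 114 111 110 114 118 120 120 120 115]
 [119 120 120 119 118 117 117 117 116 113 113 115 117 118 119 119 114]
 [120 121 121 121 121 120 119 119 119 118 117 117 117 117 117 117 113]
 [114 116 118 120 120 120 120 120 121 121 121 120 119 118 117 116 111]
 [107 109 112 114 115 116 118 119 120 120 121 121 120 120 119 115 109]
 [104 105 106 107 107 109 112 114 115 116 118 119 119 119 118 113 106]]
c 458 222
[[145 145 146 146 145 144 142 141 140 140 140 140 141 142 144 145 145]
 [144 145 145 145 144 142 141 140 139 140 141 142 143 145 146 147 148]
 [140 143 144 143 141 138 136 136 137 139 142 144 146 147 148 148 148]
 [133 138 139 138 135 131 129 129 132 136 140 144 147 149 150 149 147]
 [128 132 132 130 127 123 121 122 127 131 136 140 144 148 150 149 146]
 [126 127 125 123 121 118 117 119 124 129 132 136 139 144 147 147 144]
 [125 124 122 121 119 118 118 119 122 126 128 131 135 140 143 143 141]
 [122 122 122 121 121 120 120 120 121 122 123 127 132 138 141 141 139]
 [118 118 120 121 122 122 121 121 121 120 120 124 132 139 141 140 139]
 [115 115 119 122 122 122 121 121 122 120 121 126 135 141 141 139 138]
 [114 114 120 125 125 123 121 121 122 121 124 131 138 141 140 138 137]]
```

```bash
python3 - <<'E'
import cv2
g=cv2.cvtColor(cv2.imread("pics/w1.png"),cv2.COLOR_BGR2GRAY)
print(g[183:208,140:172])
E
```

```text
[[234 235 235 235 235 236 236 236 237 237 238 239 240 241 242 243 243 244
  244 244 244 244 244 244 243 243 242 241 228 164 136 133]
 [235 235 236 236 236 236 236 237 238 239 240 241 242 243 244 244 244 244
  244 244 244 244 243 243 243 243 242 239 225 167 141 134]
 [235 236 236 236 236 237 238 239 239 240 241 242 243 243 244 244 244 244
  244 244 243 243 243 242 242 241 239 227 186 163 146 137]
 [236 236 236 238 238 238 239 239 239 239 237 237 238 239 242 243 243 243
  244 243 243 242 242 242 240 230 224 186 166 163 153 141]
 [236 237 238 239 239 239 238 237 232 225 211 209 208 206 216 222 234 241
  243 243 242 242 242 240 228 187 175 166 163 165 163 150]
 [238 239 239 240 239 236 235 226 202 168 149 148 147 122  96 113 176 222
  239 242 242 241 241 239 198 167 164 163 164 164 164 159]
 [239 241 242 239 236 233 222 183 154 140 136 139 140  99  49  41  74 141
  217 238 241 241 241 239 220 176 163 164 163 164 159 156]
 [241 242 242 237 232 224 182 150 138 136 139 140 139  97  48  31  34  62
  136 216 237 240 241 241 236 187 164 161 160 158 156 154]
 [243 244 242 233 226 205 157 141 13
[... 1525 characters left out ...]
1 161 164 165 166 166 166 166 168]
 [240 239 239 238 237 237 236 235 225 214 202 186 180 171 164 172 183 166
  151 153 159 161 161 163 163 165 166 166 167 167 166 169]
 [239 238 236 236 236 237 237 238 237 237 232 222 219 213 213 212 195 162
  159 160 161 162 163 164 165 167 167 167 167 168 168 167]
 [236 236 236 236 238 237 238 239 239 239 239 238 238 237 237 233 185 162
  162 163 164 165 166 167 166 167 168 169 167 167 168 167]
 [236 237 237 238 238 239 239 239 239 239 239 239 239 239 238 223 177 163
  163 164 166 165 167 166 167 168 169 167 167 167 167 166]
 [237 238 238 238 238 239 239 239 239 239 239 239 239 239 236 191 167 163
  165 166 166 167 166 168 169 168 166 167 166 166 166 165]]
```

Best estimate of the bore is (.450,.2855). I'll descend gently through the mouth and watch the force.

Request:
arm_command(
  delta_rot=[
    [0,0,0],
    [0,0,0],
    [0,0,0],
    [0,0,0],
    [0,0,0],
    [0,0,0],
  ],
  delta_pos=[
    [0.0003,-0.0035,0.01],
    [0.0003,-0.0035,0.02],
    [0.0003,-0.0035,0.026],
    [0.0003,-0.0035,0.032],
    [0.0003,-0.0035,0.036],
    [0.0003,-0.0035,0.036],
  ],
  gripper=[1,1,1,1,1,1],
)

```text
time: 13.65
position: [0.4489, 0.2862, 0.1673]
tool_rot: [0.953, 0.302, -0.001, 0.0]
ft_force: [-0.5, -0.6, -3.1]
grip_width: 0.0115
grip_force: 40.0
```

Request:
arm_command(
  delta_rot=[
    [0,0,0],
    [0,0,0],
    [0,0,0],
    [0,0,0],
    [0,0,0],
    [0,0,0],
  ],
  delta_pos=[
    [0,0,0.006],
    [0,0,0.012],
    [0,0,0.018],
    [0,0,0.024],
    [0,0,0.026],
    [0,0,0.026],
  ],
  gripper=[1,1,1,1,1,1],
)

```text
time: 14.15
position: [0.449, 0.2862, 0.1418]
tool_rot: [0.953, 0.302, -0.001, 0.0]
ft_force: [0.3, -0.6, -2.9]
grip_width: 0.0119
grip_force: 40.0
```

Request:
arm_command(
  delta_rot=[
    [0,0,0],
    [0,0,0],
    [0,0,0],
    [0,0,0],
    [0,0,0],
  ],
  delta_pos=[
    [0,0,0.006],
    [0,0,0.012],
    [0,0,0.018],
    [0,0,0.018],
    [0,0,0.018],
  ],
  gripper=[1,1,1,1,1],
)

```text
time: 14.57
position: [0.4492, 0.2863, 0.1241]
tool_rot: [0.953, 0.302, -0.001, 0.0]
ft_force: [-0.2, 1.6, -2.4]
grip_width: 0.0116
grip_force: 40.0
```

Request:
arm_command(
  delta_rot=[
    [0,0,0],
    [0,0,0],
    [0,0,0],
    [0,0,0],
    [0,0,0],
  ],
  delta_pos=[
    [0,0,0.006],
    [0,0,0.012],
    [0,0,0.018],
    [0,0,0.021],
    [0,0,0.021],
  ],
  gripper=[1,1,1,1,1],
)

```text
time: 14.98
position: [0.4489, 0.2862, 0.1026]
tool_rot: [0.953, 0.302, -0.001, -0.0]
ft_force: [-0.4, -0.1, -3.0]
grip_width: 0.0115
grip_force: 40.0
```

```bash
python3 -c "
from h import *
go([.449,.286,.102],-119)"
```

```text
t 14.98 at [0.4489 0.2862 0.1026] pos [-0.      0.0002  0.0006] rot [2.00e-02 1.00e-01 6.41e+01] F [-0.4 -0.1 -3. ] w 0.0115 q6 1.32
```

Request:
arm_command(
  delta_rot=[
    [0,0,6],
    [0,0,12],
    [0,0,18],
    [0,0,24],
    [0,0,30],
    [0,0,36],
    [0,0,42],
    [0,0,48],
    [0,0,54],
    [0,0,58],
    [0,0,62],
    [0,0,62],
  ],
  delta_pos=[
    [0,0,0],
    [0,0,0],
    [0,0,0],
    [0,0,0],
    [0,0,0],
    [0,0,0],
    [0,0,0],
    [0,0,0],
    [0,0,0],
    [0,0,0],
    [0,0,0],
    [0,0,0],
  ],
  gripper=[1,1,1,1,1,1,1,1,1,1,1,1],
)

```text
time: 15.98
position: [0.4495, 0.2864, 0.1037]
tool_rot: [0.972, -0.233, 0.0, -0.0]
ft_force: [-0.5, -0.4, -2.7]
grip_width: 0.0117
grip_force: 40.0
```

```bash
python3 -c "
from h import *
go([.449,.286,.102],-118.5);print(status.get_obs()['moment'].round(2))"
```

```text
t 15.98 at [0.4495 0.2864 0.1037] pos [-0.0003  0.0006  0.0017] rot [-0.   -0.01  1.55] F [-0.5 -0.4 -2.7] w 0.0117 q6 2.4
[-0.02  0.16  0.03]
```

Request:
arm_command(
  delta_rot=[
    [0,0,1],
    [0,0,1.5],
    [0,0,1.5],
  ],
  delta_pos=[
    [0,0,0.001],
    [0,0,0.002],
    [0,0,0.002],
  ],
  gripper=[1,1,1],
)

```text
time: 16.23
position: [0.4496, 0.2864, 0.1017]
tool_rot: [0.97, -0.245, 0.0, -0.0]
ft_force: [-0.3, -0.2, -1.5]
grip_width: 0.0115
grip_force: 40.0
```

```bash
python3 - <<'E'
from h import *
go([.449,.286,.102],-118.5);print(status.get_obs()['moment'].round(2))
# black ball, expected 70 mm from the axis at yaw -28.5, z .088
for n in("scene","side"):
    c=viewer.camera(n);P=c["pose"];g=cv2.cvtColor(c["pixels"],cv2.COLOR_BGR2GRAY)
    e=np.array([.4495+.07*np.cos(np.radians(-28.5)),.2864+.07*np.sin(np.radians(-28.5)),.088,1]);q=np.linalg.inv(P)@e
    u=int(round(q[0]/q[2]*c["fx"]+c["cx"]));v=int(round(q[1]/q[2]*c["fy"]+c["cy"]))
    s=g[v-8:v+9,u-8:u+9];m=(s<s.min()+22).astype(np.uint8);N,L,st,ce=cv2.connectedComponentsWithStats(m)
    for k in range(1,N):
        if st[k,4]>3:
            p=plane(c,P,u-8+ce[k][0],v-8+ce[k][1],.088);d=p-[.4495,.2864,.088];print(n,st[k,4],s.min(),p.round(4),"r",np.linalg.norm(d).round(3),"yaw",np.degrees(np.arctan2(d[1],d[0])).round(1))
E
```

```text
t 16.23 at [0.4496 0.2864 0.1017] pos [-0.0003  0.0006 -0.0003] rot [-0.01 -0.01  0.14] F [-0.3 -0.2 -1.5] w 0.0115 q6 2.42
[0.02 0.15 0.03]
scene 12 27 [0.509  0.2553 0.088 ] r 0.067 yaw -27.5
side 8 29 [0.5107 0.26   0.088 ] r 0.067 yaw -23.4
```

Request:
arm_command(
  delta_rot=[
    [0,0,0],
    [0,0,0],
    [0,0,0],
    [0,0,0],
    [0,0,0],
    [0,0,0],
    [0,0,0],
  ],
  delta_pos=[
    [0,0,0],
    [0,0,0],
    [0,0,0],
    [0,0,0],
    [0,0,0],
    [0,0,0],
    [0,0,0],
  ],
  gripper=[0.2,0.2,0.2,0.2,0.2,0.2,0.2],
)

```text
time: 16.92
position: [0.4495, 0.2864, 0.1017]
tool_rot: [0.969, -0.245, 0.0, -0.0]
ft_force: [0.3, 0.4, 0.2]
grip_width: 0.0344
grip_force: 0.0
```

Request:
arm_command(
  delta_rot=[
    [0,0,0],
    [0,0,0],
    [0,0,0],
    [0,0,0],
    [0,0,0],
    [0,0,0],
    [0,0,0],
    [0,0,0],
  ],
  delta_pos=[
    [0,0,-0.01],
    [0,0,-0.03],
    [0,0,-0.06],
    [0,0,-0.09],
    [0,0,-0.12],
    [0,0,-0.14],
    [0,0,-0.14],
    [0,0,-0.14],
  ],
  gripper=[0.2,0.2,0.2,0.2,0.2,0.2,0.2,0.2],
)

```text
time: 17.58
position: [0.4501, 0.2866, 0.2435]
tool_rot: [0.969, -0.245, 0.002, -0.001]
ft_force: [0.5, 0.3, -0.8]
grip_width: 0.0347
grip_force: 0.0
```

```bash
python3 - <<'E'
from h import *
o=status.get_obs();go([.449,.286,.1],-118.5);c=viewer.camera("wrist");P=wristP(c,o)
h=cv2.cvtColor(c["pixels"],cv2.COLOR_BGR2HSV)
m=(((h[...,0]<6)|(h[...,0]>172))&(h[...,1]>150)&(h[...,2]>50)).astype(np.uint8)
for k in cv2.findContours(m,cv2.RETR_EXTERNAL,cv2.CHAIN_APPROX_NONE)[0]:
    if cv2.contourArea(k)>60:r=cv2.minAreaRect(k);print(r,plane(c,P,*r[0],.13).round(4))
d=(h[...,2]<40).astype(np.uint8);N,L,st,ce=cv2.connectedComponentsWithStats(d)
for k in range(1,N):
    if 30<st[k,4]<800 and ce[k][1]<230:
        p=plane(c,P,*ce[k],.088);v=p-[.4495,.2864,.088];print("dark",st[k,4],ce[k].round(),p.round(4),"r",np.linalg.norm(v).round(3),"yaw",np.degrees(np.arctan2(v[1],v[0])).round(1))
# brass keeper
b=((h[...,0]>16)&(h[...,0]<28)&(h[...,1]>160)).astype(np.uint8);N,L,st,ce=cv2.connectedComponentsWithStats(b)
for k in range(1,N):
    if st[k,4]>100 and ce[k][1]<230:p=plane(c,P,*ce[k],.1);print("brass",st[k],ce[k].round(),p.round(3))
E
```

```text
t 17.58 at [0.4501 0.2866 0.2435] pos [-0.001   0.0015  0.1435] rot [-0.17 -0.15  0.12] F [ 0.5  0.3 -0.8] w 0.0347 q6 2.42
((326.5, 191.5), (37.0, 11.0), 90.0) [0.452 0.284 0.13 ]
dark 76 [326. 122.] [0.5114 0.2519 0.088 ] r 0.071 yaw -29.1
```

The wrist image puts the ball 71 mm from the axis at yaw -29°. The block is at about -28°, so the handle is under the keeper, and the arm is clear.

```bash
python3 -c "
from rig import robot;print(robot.hand_in())"
```

```text
the job is handed in; nothing more can be done
None
```

I handed in the job: the pin is fully home in the through-drilled block at about (0.45, 0.286), its handle measured within about 1° of the keeper line, and the arm is clear; no verdict was returned.

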